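# Put the sanding block away in the slant-front box

## Task

Pull the hinged front flap of the slant-front wooden box down until it lies level, lowering it rather than letting it drop; put the cork sanding block that lies beside the rosin cake and the tape roll (not the one at the far right end of the worktop) flat into the box, and close the flap again until it rests fully shut, without slamming it. Leave the other things on the worktop where they are.

Things in the scene. Friction and masses are not known exactly. Their poses are not given: they have to be found in the camera images.
- box: fixed wooden box with sloping front, 180 mm deep, 150 wide, 123 high. Origin on the worktop under the middle of its front bottom edge (below the flap's hinge); x into the box, y left, z up; yaw varies. Inner floor 40 mm above the worktop, 130 mm wide, from x = 0 to the back wall at x = 170 mm. Roof only over x = 56 to 182 mm. Two support blocks under the flap reach x = -44 mm, 28 mm high.
- flap_leaf (a joint): flap angle (rad): 0 shut, leaning back 0.60 from vertical; 0.60 upright; 2.17 stop: down, level, its inner face flush with the inner floor. Board 150 mm wide, 100 long, 12 thick, 0.25 kg, hinged at its lower edge (box x = 0, z = 40 mm, along y, on the inner face). Light friction: left alone it may stay near upright, else falls shut below about 0.3, falls open beyond about 0.9.
- flap_bar (a point): middle of the flap's pull, a round steel bar 10 mm thick, 84 mm long along box y, part of a D loop in the board's plane beyond its free edge: 148 mm from the hinge along the board, 48 mm from its edge, 6 mm outward of its inner face. Shut: box x = 79, z = 166 mm, above the roof; down: x = -148, z = 34 mm. Can be pinched from above in both; turns between fingers.
- sanding_block_mid (a point): centre of the loose cork sanding block, plain brown, 42 (its x) x 78 (its y) x 26 mm high, 0.07 kg, lying flat on the worktop to the right of the box, near a rosin cake and a tape roll; any yaw. (A second, fixed one at the far right end of the worktop is only scenery.) On the box's floor its centre is 53 mm above the worktop.
- rosin: bystander: rosin cake in a card tray, 36 x 52 x 22 mm, origin at the middle of its underside; not to be moved
- tape: bystander: roll of black tape, 53 mm across, 18 mm high, origin at the middle of its underside; not to be moved
There are look-alikes about, which are no part of the job. Leave any blue or green look-alike of the part that bears sanding_block_mid alone.

How it is judged:
By the outcome, as a careful person would: the job done as asked, in the order asked, and still so for the second after the job is handed in, with the robot touching nothing.
It also fails if it takes over 72 s, if anything falls off the work surface, if the arm or the gripper's body presses on something with over 40 N, if the wrist force passes 120 N, or if a joint passes its speed limit or range.

## Robot

A 6-joint arm with a two-finger parallel gripper is mounted at the origin on a cart in front of the work surface, level with it; the furniture and walls round the work are solid. World frame = base frame: x ahead of the robot, y to its left, z up, the work surface at z = 0. Lengths are in mm, angles in rad, forces in N, time in s.
With the tool pointing down it reaches from about 400 to 925 mm from the base axis. Payload 12.5 kg.
Tool frame: the origin (TCP) lies where the fingers leave the gripper's body, on its centre line; the fingertips stand 78 mm ahead of it and the grasp point (between the pads) lies ctrl.pinch_z ahead of it (ctrl.pinch_z is the distance from the TCP to the grasp point, in mm); z points along the fingers, y is the line along which they close (so a half turn about z gives the same grasp; the last joint's range is limited). The gripper opens to 95 mm and grips with 3 to 60 N. Pads are 20 mm wide; open, the fingers measure 119 mm over their backs; the gripper's body (75 mm by 180 mm) begins 59 mm behind the grasp point.
Start: joints at [1.134, 0.491, 1.559, -0, 1.092, -0.106], TCP at [202.981, 591.132, 292.261] pointing down, gripper open.
Joint ranges: [-3.1, 3.1], [-0.84, 2.19], [0.05, 2.79], [-1.13, 4.28], [0.06, 2.93], [-2.69, 2.69]. Speed limits (rad/s): [2.22, 2.22, 2.79, 3.14, 3.14, 3.14].

## Interface

Orientations are given as a rotation vector (axis times angle).
In Python, from rig import state, viewer, workorder, look_for, mark_of, ctrl gives the robot as it stands.
- The arm moves only by the tool arm_command, never from a script. Its arguments are lists of equal length, an entry for each row: "translation": the shift along the tool's x, y, z in mm, a list of three; "rotation": the turn, a rotation vector about the tool's x, y, z in degrees, a list of three; "jaw": the opening, from -1 (shut) to 1 (fully open). In form: {"translation": [[dx, dy, dz], ...], "rotation": [[ax, ay, az], ...], "jaw": [jaw, ...]}. A call has 1 to 20 rows; each row shifts and turns the commanded pose from where the row before left it, along the tool's axes as they then stand; what a row does not reach is not made up. A row lasts 1/10 s, in which the tool goes at most 50 mm and 8.59 degrees, less where a joint would pass 70% of its speed; a pose out of reach is approached as far as the arm can. A call with a gripper value outside its range is refused whole. The fingers move at their own pace and stop on an object; "newtons" is the grip in N (left out, the last holds). Time passes only in rows, so rows that do not move let the fingers close. It gives the time, the measured TCP pose, the force, the opening and the grip force at its end, in the units of the state.
- state(): the state, without advancing time (a new reading comes with each control period).
- viewer.camera(name): name is "scene" or "top" or "wrist"; returns a dict with "img" (420x560x3 uint8, red, green, blue), "range_z" (420x560 float32, mm along the optical axis (not along the pixel's ray), 0 where there is no reading), "mtx" (3x3 intrinsics, pixels), "xyz" and "rotation" of the camera in the world. Camera axes: x right, y up, looking along -z (the intrinsics and any distortion apply to the point x, -y, -z); pixel columns grow to the right and rows downward; lengths in mm; the calibration is good to about 2 mm. A picture is of the moment at which its call begins.
- workorder.job_done(): hands the job in; it is judged then, once.
Trained networks look in a picture, given as the dict that the camera call returned (one of the last four; its "shot" number tells which), for a name from the list of things; names that differ only in an ending like _2 or _b are one class to them, and where a whole thing is asked for, a point or a joint stands for the part that bears it (a point fixed in the world has none). Each returns a list of dicts, best first, with "conf" (0 to 1); they miss things now and then, are a little off and sometimes report something else, mostly with a low value. They report only what shows in the picture. A call takes as long as a camera call. They do not tell look-alikes from the thing itself.
- look_for(picture, label): "point" ([x, y, z] in mm, in the coordinates of the camera as it stood for that picture, good to about 4 mm: the middle of the surface that is visible of it).
- mark_of(picture, label): "point" ([x, y, z] in mm, in the coordinates of the camera as it stood for that picture, good to about 4 mm: a listed point, or the origin of a listed thing).
The state is a dict: "time_s": time; "joints": joint angles; "qd": joint speeds; "effort": joint torques, N m; "eef_pos": TCP position; "tool_rot": TCP orientation; "ft_force": force on the tool from outside, world axes, zero at the start; "ft_torque": the same for the moment, N m; "opening": finger opening in mm; "grip_force": force on a finger pad.
Only numpy, scipy, OpenCV 4.12 (cv2) and the standard library are available. Lean on these libraries where they do the work, as an engineer would, in place of code of your own. Each camera call takes 0.05 s, during which the arm holds its last target. There are 200 camera calls.

## Working session

There is one attempt and no reset: what is moved stays moved. The work goes in short steps, Python scripts to look and compute and a tool call to move; the robot and the scene stay as the last step left them, time stands still between calls to the robot, and variables do not carry over. Pictures are saved under pics/ and viewed, at most 10 in all, crops included, and the job is handed in when it is done.

Besides the shell and the picture viewer there is one more tool, called after "Request:" as name(argument=value, ...) on one line, values as JSON. arm_command: Moves the arm, as the interface text tells. Its arguments: {"type":"object","properties":{"translation":{"type":"array"},"rotation":{"type":"array"},"jaw":{"type":"array"},"newtons":{"type":"number"}},"required":["translation","rotation","jaw"]}

```bash
mkdir -p pics; ls; cat > h.py <<'E'
import numpy as np, cv2
from scipy.spatial.transform import Rotation as R
from rig import state, viewer, workorder, look_for, mark_of, ctrl
def rot(c):
    r=np.array(c["rotation"],float); return r if r.shape==(3,3) else R.from_rotvec(r).as_matrix()
def w(c,p): return rot(c)@np.array(p)+np.array(c["xyz"])
def shot(n,f=None):
    c=viewer.camera(n)
    if f: cv2.imwrite("pics/"+f,c["img"][:,:,::-1])
    return c
def cloud(c):
    z=c["range_z"].astype(float); K=c["mtx"]; v,u=np.indices(z.shape)
    P=np.stack([(u-K[0][2])/K[0][0]*z,-(v-K[1][2])/K[1][1]*z,-z],-1)
    return P@rot(c).T+np.array(c["xyz"])
def find(c,l,k=3):
    for fn in(look_for,mark_of):
        for d in fn(c,l)[:k]: print(l,fn.__name__,round(d["conf"],2),w(c,d["point"]).round(1))
E
python3 - <<'E'
from h import *
print(ctrl.pinch_z, state())
for n in("scene","top"):
    c=shot(n,n+"0.png"); print(n,c["xyz"],np.shape(c["rotation"]),c["mtx"])
    for l in("box","flap_leaf","flap_bar","sanding_block_mid","rosin","tape"): find(c,l)
E
```

```text
pics
58.8 {'time_s': 0.0, 'joints': array([ 1.13438456e+00,  4.91580076e-01,  1.55947659e+00, -1.00637083e-05,
        1.09176180e+00, -1.05572735e-01]), 'qd': array([ 0.00210969,  0.00109535, -0.00030672,  0.00358011, -0.00110069,
        0.00138431]), 'effort': array([ 1.73982335e-03, -6.12648940e+01, -2.58189690e+01,  6.92908466e-02,
        4.81537613e-02, -1.07557696e-04]), 'eef_pos': array([202.91067058, 590.95510673, 291.63962064]), 'tool_rot': array([-5.17254014e-01, -3.09839340e+00,  1.85880580e-03]), 'ft_force': array([0.06702261, 0.34836543, 0.17744777]), 'ft_torque': array([ 0.02982623, -0.00671285,  0.0106198 ]), 'grip_force': 0.0, 'opening': 94.91594489538794}
scene [ 125.42827441 -831.59552531  898.76912873] (3,) [[452.61332115   0.         279.69345849]
 [  0.         452.61332115 222.10388953]
 [  0.           0.           1.        ]]
box call 0.92 [663.4  82.9  92.7]
box call 0.57 [600.  135.2  -5.4]
flap_leaf call 0.91 [618.5 120.8 100. ]Traceback (most recent call last):
  File "<stdin>", line 5, in <module>
  File "h.py", line 17, in find
    for d in fn(c,l)[:k]: print(l,fn.__name__,round(d["conf"],2),w(c,d["point"]).round(1))
             ~~^^^^^
ValueError: it knows: box, flap_bar, rosin, sanding_block_mid, tape
```

```bash
python3 - <<'E'
from h import *
for n in("scene","top"):
    c=shot(n,n+"0.png"); print(n,c["xyz"],c["rotation"])
    for l in("box","flap_bar","sanding_block_mid","rosin","tape"):
        for k,fn in(("L",look_for),("M",mark_of)):
            for d in fn(c,l)[:4]: 
                p=np.array(d["point"]);K=c["mtx"]
                print(l,k,round(d["conf"],2),w(c,p).round(1),"px",int(K[0][2]-p[0]/p[2]*K[0][0]),int(K[1][2]+p[1]/p[2]*K[1][1]))
E
```

```text
scene [ 125.42827441 -831.59552531  898.76912873] [ 0.81498792 -0.20790888 -0.44353828]
box L 0.67 [667.   82.9  92.9] px 298 182
box M 0.6 [ 449.6 -162.5   -2.7] px 268 287
flap_bar L 0.58 [623.9 124.6  97. ] px 278 177
flap_bar M 0.75 [677.5 134.  162.7] px 293 152
sanding_block_mid L 0.98 [507.6 -44.9  22.4] px 268 244
sanding_block_mid L 0.9 [ 611.5 -100.7   20.9] px 311 245
sanding_block_mid L 0.85 [ 600.7 -360.2   23.8] px 363 316
sanding_block_mid L 0.63 [ 371.6 -321.6   23.6] px 268 342
sanding_block_mid M 0.86 [ 608.5 -348.8    9. ] px 362 315
sanding_block_mid M 0.84 [617.6 -92.8  10.2] px 312 245
sanding_block_mid M 0.78 [ 377.3 -316.6   13.5] px 270 341
sanding_block_mid M 0.75 [ 604.1 -213.1   15.3] px 331 275
rosin L 0.66 [ 493.9 -341.7   22.5] px 320 328
rosin M 0.77 [ 500.2 -330.4    2.4] px 319 328
rosin M 0.64 [678.  132.5 164.1] px 294 152
tape L 0.56 [ 448.1 -173.4   16. ] px 270 286
tape M 0.85 [ 447.1 -164.2   -2.9] px 268 288
top [ 286.47545154  -65.17563251 1357.52579726] [ 0.14487011 -0.15617135 -1.58392128]
box L 0.59 [668.3 127.9 120.1] px 201 161
box L 0.4
[... 214 characters left out ...]
anding_block_mid L 0.95 [ 375.6 -310.2   27.2] px 360 267
sanding_block_mid L 0.64 [ 610.8 -350.6   25.5] px 369 187
sanding_block_mid L 0.61 [613.9 -85.8  30.2] px 279 187
sanding_block_mid L 0.58 [505.7 -36.1  30. ] px 263 224
sanding_block_mid M 0.96 [ 601.6 -214.    15.1] px 323 191
sanding_block_mid M 0.95 [508.7 -34.   15.5] px 262 224
sanding_block_mid M 0.76 [619.  -87.3  15.9] px 279 186
sanding_block_mid M 0.76 [ 610.9 -352.2    9.3] px 369 188
rosin L 0.57 [ 496.2 -322.8   17.9] px 361 226
rosin M 0.65 [ 499.  -323.5   -1.6] px 360 226
rosin M 0.34 [597.  133.4  -3.3] px 206 196
tape L 0.53 [ 449.4 -167.9   18.7] px 309 243
tape M 0.46 [ 4.538e+02 -1.674e+02 -3.000e-01] px 308 242
```

View pics/scene0.png

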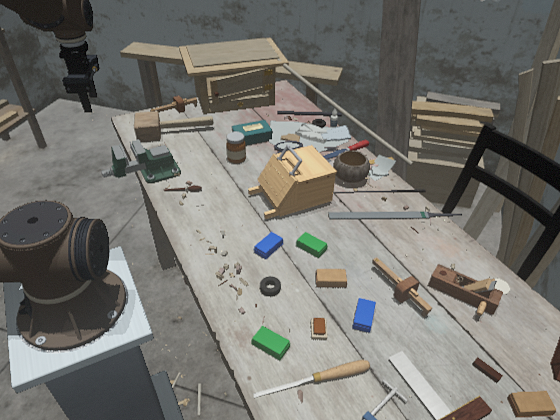

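View pics/top0.png

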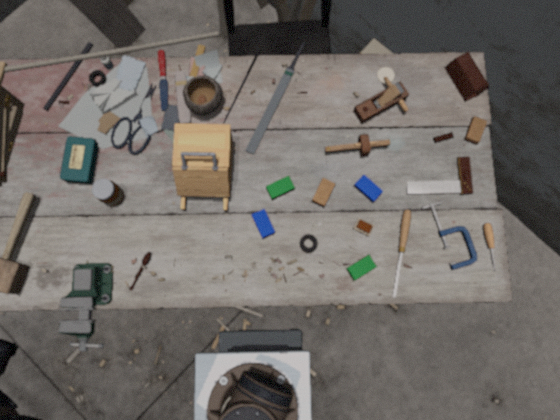

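The scene picture shows the brown block at px (331,278), with the tape at (270,286) and the rosin at (319,328). Blue and green look-alikes surround it. The slant-front box is at (298,180), its loop above the roof at (292,155). In the top picture the same block is at (323,191). The detections agree with this: block at about (603,-213), box origin at about (596,133), bar at about (675,134,163).

Next I'll measure the yaws and heights from the depth clouds.

```bash
python3 - <<'E'
from h import *
s=state(); print("tool axes\n",R.from_rotvec(s["tool_rot"]).as_matrix().round(3))
for n in("top","scene"):
    P=cloud(shot(n)).reshape(-1,3)
    def sel(x0,x1,y0,y1,z0,z1): return P[(P[:,0]>x0)&(P[:,0]<x1)&(P[:,1]>y0)&(P[:,1]<y1)&(P[:,2]>z0)&(P[:,2]<z1)]
    def rect(q): return cv2.minAreaRect(q[:,:2].astype(np.float32))
    q=sel(550,650,-270,-160,18,40); print(n,"block",len(q),np.median(q[:,2]),rect(q))
    q=sel(560,850,30,240,116,130); print("roof",len(q),np.median(q[:,2]),rect(q))
    q=sel(600,760,60,210,150,185); print("bar",len(q),q.mean(0),np.percentile(q,[2,98],axis=0).round(1).tolist(),rect(q))
    q=sel(500,700,-150,-20,20,40);
    q=sel(540,600,40,230,15,40); print("support",q.min(0) if len(q) else 0)
    q=sel(560,600,-300,-150,-20,12); print("table",np.median(q[:,2]))
E
```

```text
tool axes
 [[-0.946  0.325  0.   ]
 [ 0.325  0.946  0.   ]
 [-0.     0.    -1.   ]]
top block 359 24.65744056977951 ((599.9823608398438, -215.43756103515625), (41.80036163330078, 76.15284729003906), 63.502681732177734)
roof 2548 121.67747854443348 ((704.5460815429688, 130.08743286132812), (156.736572265625, 150.67672729492188), 87.60284423828125)
bar 166 [672.57354359 130.71412123 165.66303288] [[660.0, 86.1, 151.5], [681.1, 175.7, 173.7]] ((669.9612426757812, 131.26947021484375), (93.77430725097656, 22.90983772277832), 87.13714599609375)
support [550.17903748  58.63526481  16.28419025]
table -0.6260221216257378
scene block 419 24.362959979581092 ((599.5716552734375, -216.65576171875), (47.82342529296875, 76.5484390258789), 62.424869537353516)
roof 1376 121.17050538645219 ((706.3619995117188, 128.119873046875), (162.03082275390625, 150.38050842285156), 87.44929504394531)
bar 111 [670.51540468 125.45142781 164.02154199] [[660.2, 82.1, 151.1], [678.6, 173.3, 170.9]] ((669.1996459960938, 127.46234893798828), (93.80887603759766, 19.628238677978516), 85.83293151855469)
support [548.30168173  55.15363581  15.14848876]
table -0.8895715187925362
```

```bash
cat >> h.py <<'E'
import json
def Rd(phi):  # tool down, tool y at world angle phi (deg)
    a=np.radians(phi); y=np.array([np.cos(a),np.sin(a),0]); z=np.array([0,0,-1.]); return np.stack([np.cross(y,z),y,z],1)
def rows(wps,p=None,M=None):
    """wps: list of (xyz,phi,n)"""
    s=state(); p=np.array(s["eef_pos"]) if p is None else np.array(p,float); M=R.from_rotvec(s["tool_rot"]).as_matrix() if M is None else M
    T=[];W=[]
    for x,phi,n in wps:
        x=np.array(x,float); rv=R.from_matrix(M.T@Rd(phi)).as_rotvec()
        if phi is None: rv=rv*0
        p0=p.copy(); M0=M.copy()
        for i in range(1,n+1):
            t=(M.T@(p0+(x-p0)*i/n-p)).round(0); 
            r=np.degrees(R.from_matrix(M.T@M0@R.from_rotvec(rv*i/n).as_matrix()).as_rotvec()).round(1)
            T.append((t+0).tolist());W.append((r+0).tolist()); p=p+M@t; M=M@R.from_rotvec(np.radians(r)).as_matrix()
    print(len(T),"rows; end",p.round(1),"\n"+json.dumps(T).replace(".0","").replace(" ",""),"\n"+json.dumps(W).replace(" ","").replace("-0.0","0").replace("0.0","0")); return p,M
E
python3 - <<'E'
from h import *
rows([((672,131,305),-2.5,20)])
E
```

```text
20 rows; end [672.4 130.6 305.2] 
[[-30,-14,-1],[-30,-12,0],[-31,-11,-1],[-32,-8,-1],[-32,-6,0],[-33,-4,-1],[-33,-2,0],[-33,0,-1],[-32,2,-1],[-33,5,0],[-32,6,-1],[-32,9,-1],[-31,10,0],[-30,13,-1],[-30,14,-1],[-29,16,0],[-27,18,-1],[-26,20,0],[-25,22,-1],[-24,23,-1]] 
[[0,0,3.7],[0,0,3.7],[0,0,3.6],[0,0,3.7],[0,0,3.7],[0,0,3.7],[0,0,3.6],[0,0,3.7],[0,0,3.7],[0,0,3.7],[0,0,3.7],[0,0,3.6],[0,0,3.7],[0,0,3.7],[0,0,3.7],[0,0,3.6],[0,0,3.7],[0,0,3.7],[0,0,3.7],[0,0,3.6]]
```

Request:
arm_command(translation=[[-30,-14,-1],[-30,-12,0],[-31,-11,-1],[-32,-8,-1],[-32,-6,0],[-33,-4,-1],[-33,-2,0],[-33,0,-1],[-32,2,-1],[-33,5,0],[-32,6,-1],[-32,9,-1],[-31,10,0],[-30,13,-1],[-30,14,-1],[-29,16,0],[-27,18,-1],[-26,20,0],[-25,22,-1],[-24,23,-1]], rotation=[[0,0,3.7],[0,0,3.7],[0,0,3.6],[0,0,3.7],[0,0,3.7],[0,0,3.7],[0,0,3.6],[0,0,3.7],[0,0,3.7],[0,0,3.7],[0,0,3.7],[0,0,3.6],[0,0,3.7],[0,0,3.7],[0,0,3.7],[0,0,3.6],[0,0,3.7],[0,0,3.7],[0,0,3.7],[0,0,3.6]], jaw=[1,1,1,1,1,1,1,1,1,1,1,1,1,1,1,1,1,1,1,1])

```text
time_s: 3.4
eef_pos: [673.3, 129.5, 305.2]
tool_rot: [-2.271, -2.17, -0.0]
ft_force: [0.5, 0.6, -0.0]
opening: 94.8
grip_force: 0.0
```

Request:
arm_command(translation=[[0,0,0],[0,0,0]], rotation=[[0,0,0],[0,0,0]], jaw=[0.2,0.2], newtons=30)

```text
time_s: 3.6
eef_pos: [672.4, 130.1, 304.8]
tool_rot: [-2.269, -2.172, 0.001]
ft_force: [-0.6, 0.5, 0.1]
opening: 84.5
grip_force: 0.0
```

```bash
python3 - <<'E'
from h import *
s=state(); print(s["eef_pos"],s["opening"],s["ft_force"],R.from_rotvec(s["tool_rot"]).as_matrix().round(3))
c=shot("wrist","w1.png"); print(c["xyz"])
find(c,"flap_bar");
P=cloud(c).reshape(-1,3)
q=P[(P[:,0]>640)&(P[:,0]<720)&(abs(P[:,1]-131)<60)&(P[:,2]>152)&(P[:,2]<185)]
print(len(q))
if len(q)>20: print(q.mean(0),np.percentile(q,[2,50,98],axis=0).round(1).tolist(),cv2.minAreaRect(q[:,:2].astype(np.float32)))
m=q[abs(q[:,1]-131)<30]; print("mid",np.percentile(m,[2,50,98],axis=0).round(1).tolist() if len(m) else 0)
E
```

```text
[672.40663757 130.11591645 304.76119337] 84.53232051306753 [-0.58409499  0.51038424  0.09818853] [[ 0.043  0.999 -0.001]
 [ 0.999 -0.043  0.   ]
 [ 0.    -0.001 -1.   ]]
[675.41052254 207.08674728 396.85138416]
flap_bar call 0.69 [643.2 146.  118.7]
flap_bar call 0.9 [680.1 137.7 166.5]
1673
[675.58426566 135.62779923 167.41675006] [[664.4, 89.0, 153.9], [676.1, 137.4, 169.0], [682.1, 178.0, 171.1]] ((671.882568359375, 132.68572998046875), (92.86077117919922, 20.323612213134766), 87.55486297607422)
mid [[672.1, 102.6, 165.9], [676.9, 133.1, 169.4], [681.9, 159.8, 171.1]]
```

View pics/w1.png

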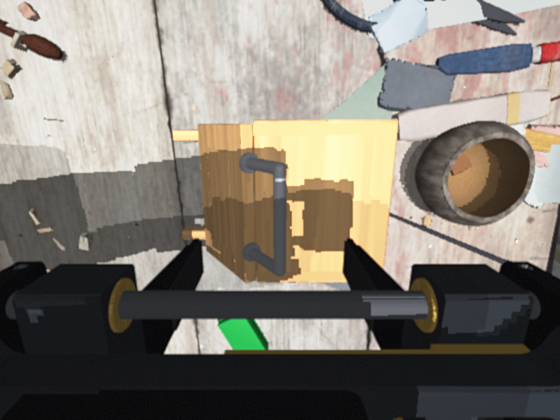

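The wrist picture shows the bar at px (280,170–275), running between the two fingers at px (190,270) and (355,270). Its centre is near (676.5,132.5,166) and the yaw is -2.5°, which matches the text. I'll descend and pinch it.

Request:
arm_command(translation=[[2,4,10],[0,0,20],[0,0,20],[0,0,20],[0,0,10],[0,0,0],[0,0,0],[0,0,0],[0,0,0],[0,0,0],[0,0,0]], rotation=[[0,0,0],[0,0,0],[0,0,0],[0,0,0],[0,0,0],[0,0,0],[0,0,0],[0,0,0],[0,0,0],[0,0,0],[0,0,0]], jaw=[0.2,0.2,0.2,0.2,0.2,0.2,-1,-1,-1,-1,-1], newtons=30)

```text
time_s: 4.85
eef_pos: [676.5, 132.4, 225.6]
tool_rot: [2.268, 2.173, 0.001]
ft_force: [0.8, -0.9, -0.3]
opening: 22.4
grip_force: 0.0
```

Request:
arm_command(translation=[[0,0,0],[0,0,0],[0,0,0],[0,0,0]], rotation=[[0,0,0],[0,0,0],[0,0,0],[0,0,0]], jaw=[-1,-1,-1,-1], newtons=25)

```text
time_s: 5.25
eef_pos: [676.6, 132.3, 225.4]
tool_rot: [2.268, 2.173, 0.001]
ft_force: [1.0, 0.2, 0.9]
opening: 8.9
grip_force: 25.0
```

```bash
cat >> h.py <<'E'
def arc(a0,a1,n,k=1):
    th=np.linspace(a0,a1,n+1); al=.6-th
    b=np.stack([148*np.sin(al)-6*np.cos(al),40+148*np.cos(al)+6*np.sin(al)],1)
    r=(b-b[0]).round(0); d=np.diff(r,axis=0)
    out=[[0,int(k*x),int(-z)] for x,z in d]
    for i in range(0,n,20): print(json.dumps(out[i:i+20]).replace(" ",""))
    print(b[0],b[-1])
E
python3 - <<'E'
from h import *
arc(0,2.17,40)
E
```

```text
[[0,-7,-4],[0,-7,-4],[0,-7,-3],[0,-8,-3],[0,-8,-2],[0,-7,-3],[0,-8,-1],[0,-8,-1],[0,-8,-1],[0,-8,-1],[0,-8,1],[0,-8,0],[0,-8,1],[0,-8,1],[0,-8,2],[0,-8,2],[0,-7,3],[0,-8,3],[0,-7,4],[0,-7,3]]
[[0,-7,5],[0,-6,4],[0,-7,5],[0,-6,5],[0,-6,6],[0,-5,6],[0,-5,6],[0,-5,7],[0,-4,6],[0,-4,7],[0,-4,7],[0,-3,8],[0,-3,7],[0,-3,8],[0,-2,8],[0,-1,7],[0,-2,8],[0,0,8],[0,-1,8],[0,0,8]]
[ 78.61507237 165.53752585] [-148.00473103   34.11785826]
```

Request:
arm_command(translation=[[0,-7,-4],[0,-7,-4],[0,-7,-3],[0,-8,-3],[0,-8,-2],[0,-7,-3],[0,-8,-1],[0,-8,-1],[0,-8,-1],[0,-8,-1]], rotation=[[0,0,0],[0,0,0],[0,0,0],[0,0,0],[0,0,0],[0,0,0],[0,0,0],[0,0,0],[0,0,0],[0,0,0]], jaw=[-1,-1,-1,-1,-1,-1,-1,-1,-1,-1])

```text
time_s: 6.25
eef_pos: [599.6, 135.6, 247.9]
tool_rot: [-2.268, -2.173, 0.001]
ft_force: [1.7, -2.4, -2.8]
opening: 8.9
grip_force: 25.0
```

Forces are small, so I'll continue.

Request:
arm_command(translation=[[0,-8,1],[0,-8,0],[0,-8,1],[0,-8,1],[0,-8,2],[0,-8,2],[0,-7,3],[0,-8,3],[0,-7,4],[0,-7,3]], rotation=[[0,0,0],[0,0,0],[0,0,0],[0,0,0],[0,0,0],[0,0,0],[0,0,0],[0,0,0],[0,0,0],[0,0,0]], jaw=[-1,-1,-1,-1,-1,-1,-1,-1,-1,-1])

```text
time_s: 7.25
eef_pos: [523.2, 139.0, 227.7]
tool_rot: [2.268, 2.173, 0.001]
ft_force: [6.8, 0.5, -10.0]
opening: 9.0
grip_force: 25.0
```

Request:
arm_command(translation=[[0,-7,5],[0,-6,4],[0,-7,5],[0,-6,5],[0,-6,6],[0,-5,6],[0,-5,6],[0,-5,7],[0,-4,6],[0,-4,7],[0,-4,7],[0,-3,8],[0,-3,7]], rotation=[[0,0,0],[0,0,0],[0,0,0],[0,0,0],[0,0,0],[0,0,0],[0,0,0],[0,0,0],[0,0,0],[0,0,0],[0,0,0],[0,0,0],[0,0,0]], jaw=[-1,-1,-1,-1,-1,-1,-1,-1,-1,-1,-1,-1,-1])

```text
time_s: 8.55
eef_pos: [458.7, 141.8, 148.6]
tool_rot: [2.268, 2.173, 0.001]
ft_force: [3.1, 0.7, -0.9]
opening: 9.4
grip_force: 25.0
```

Request:
arm_command(translation=[[0,-3,8],[0,-2,8],[0,-1,7],[0,-2,8],[0,0,8],[0,-1,8],[0,0,6],[0,0,0],[0,0,0]], rotation=[[0,0,0],[0,0,0],[0,0,0],[0,0,0],[0,0,0],[0,0,0],[0,0,0],[0,0,0],[0,0,0]], jaw=[-1,-1,-1,-1,-1,-1,-1,-1,-1])

```text
time_s: 9.45
eef_pos: [451.1, 142.2, 96.1]
tool_rot: [2.267, 2.172, 0.005]
ft_force: [8.8, 0.0, -1.6]
opening: 9.3
grip_force: 25.0
```

Request:
arm_command(translation=[[0,0,2],[0,0,2],[0,0,1],[0,0,0]], rotation=[[0,0,0],[0,0,0],[0,0,0],[0,0,0]], jaw=[-1,-1,-1,-1])

```text
time_s: 9.85
eef_pos: [451.1, 142.3, 92.8]
tool_rot: [2.266, 2.171, 0.007]
ft_force: [2.6, -0.5, 30.3]
opening: 9.4
grip_force: 25.0
```

Request:
arm_command(translation=[[0,0,-2],[0,0,0],[0,0,0],[0,0,0],[0,0,-10],[0,0,-20],[0,0,-30],[0,0,-30],[0,0,-20]], rotation=[[0,0,0],[0,0,0],[0,0,0],[0,0,0],[0,0,0],[0,0,0],[0,0,0],[0,0,0],[0,0,0]], jaw=[-0.5,-0.5,-0.5,-0.5,-0.5,-0.5,-0.5,-0.5,-0.5])

```text
time_s: 10.75
eef_pos: [449.6, 142.1, 205.5]
tool_rot: [2.268, 2.173, 0.002]
ft_force: [0.2, -0.2, -0.8]
opening: 23.5
grip_force: 0.0
```

```bash
python3 - <<'E'
from h import *
s=state(); print(s["eef_pos"],s["opening"],R.from_rotvec(s["tool_rot"]).as_matrix().round(3)[:,1])
rows([((603,-216,215),63,18)])
E
```

```text
[449.64514827 142.14074084 205.53235848] 23.45371495041601 [ 0.999 -0.043  0.001]
18 rows; end [ 602.7 -216.   214.7] 
[[-20,9,-1],[-20,9,0],[-20,6,-1],[-21,6,0],[-21,4,-1],[-22,3,0],[-21,1,-1],[-22,0,0],[-22,-1,-1],[-21,-3,0],[-21,-4,-1],[-21,-5,0],[-21,-7,-1],[-20,-8,0],[-20,-9,-1],[-19,-10,0],[-18,-12,-1],[-17,-13,0]] 
[[0,0,-3.6],[0,0,-3.7],[0,0,-3.6],[0,0,-3.6],[0,0,-3.7],[0,0,-3.6],[0,0,-3.7],[0,0,-3.6],[0,0,-3.6],[0,0,-3.7],[0,0,-3.6],[0,0,-3.6],[0,0,-3.7],[0.1,0,-3.6],[0,0,-3.6],[0,0,-3.7],[0,0,-3.6],[0,0,-3.6]]
```

Request:
arm_command(translation=[[-20,9,-1],[-20,9,0],[-20,6,-1],[-21,6,0],[-21,4,-1],[-22,3,0],[-21,1,-1],[-22,0,0],[-22,-1,-1],[-21,-3,0],[-21,-4,-1],[-21,-5,0],[-21,-7,-1],[-20,-8,0],[-20,-9,-1],[-19,-10,0],[-18,-12,-1],[-17,-13,0],[0,0,0],[0,0,0]], rotation=[[0,0,-3.6],[0,0,-3.7],[0,0,-3.6],[0,0,-3.6],[0,0,-3.7],[0,0,-3.6],[0,0,-3.7],[0,0,-3.6],[0,0,-3.6],[0,0,-3.7],[0,0,-3.6],[0,0,-3.6],[0,0,-3.7],[0,0,-3.6],[0,0,-3.6],[0,0,-3.7],[0,0,-3.6],[0,0,-3.6],[0,0,0],[0,0,0]], jaw=[-0.5,-0.5,0.5,0.5,0.5,0.5,0.5,0.5,0.5,0.5,0.5,0.5,0.5,0.5,0.5,0.5,0.5,0.5,0.5,0.5])

```text
time_s: 12.75
eef_pos: [602.3, -215.9, 212.3]
tool_rot: [-0.738, -3.053, -0.001]
ft_force: [-0.6, 1.1, -0.2]
opening: 71.1
grip_force: 0.0
```

```bash
python3 - <<'E'
from h import *
s=state(); print(s["eef_pos"],s["opening"],R.from_rotvec(s["tool_rot"]).as_matrix().round(3)[:,1])
c=shot("wrist","w2.png"); find(c,"sanding_block_mid")
P=cloud(c).reshape(-1,3)
q=P[(abs(P[:,0]-602)<70)&(abs(P[:,1]+214)<60)&(P[:,2]>16)&(P[:,2]<40)]
print(len(q),np.median(q[:,2]),cv2.minAreaRect(q[:,:2].astype(np.float32)))
c=shot("top"); find(c,"sanding_block_mid",5); find(c,"flap_bar")
P=cloud(c).reshape(-1,3); q=P[(P[:,0]>512)&(P[:,0]<585)&(abs(P[:,1]-136)<55)]; print("flap z",np.percentile(q[:,2],[5,50,95]))
E
```

```text
[ 602.26820537 -215.86252478  212.29255962] 71.0617812727479 [0.456 0.89  0.   ]
sanding_block_mid call 0.93 [619.5 -88.4  25.2]
sanding_block_mid call 0.9 [ 600.2 -213.3   24.1]
sanding_block_mid call 0.63 [ 389.2 -314.3   26.1]
sanding_block_mid call 0.97 [ 610.5 -348.4   13.5]
sanding_block_mid call 0.74 [ 602.6 -216.9   10.5]
sanding_block_mid call 0.68 [622.8 -90.6  13.2]
3503 25.16472173719984 ((601.8953857421875, -214.054931640625), (41.93395233154297, 76.30880737304688), 62.38563919067383)
sanding_block_mid call 0.61 [ 376.1 -311.3   23.7]
sanding_block_mid call 0.56 [535.  -31.   31.9]
sanding_block_mid call 0.55 [617.2 -75.4  23.9]
sanding_block_mid call 0.54 [ 599.4 -367.5   25.7]
sanding_block_mid call 0.58 [ 377.8 -313.2   12.5]
sanding_block_mid call 0.52 [616.  -82.2  15.8]
sanding_block_mid call 0.48 [ 611.3 -355.    11.3]
sanding_block_mid call 0.38 [511.1 -34.8  19.4]
flap_bar call 0.49 [585.8  76.7  39.9]Traceback (most recent call last):
  File "<stdin>", line 8, in <module>
    return _quantile_unchecked(
        a, q, axis, out, overwrite_input, method, keepdims, weights)
    return _ureduce(a,
                    func=_quantile_ureduce_func,
    ...<5 lines>...
                    overwrite_input=overwrite_input,
                    method=method)
    r = func(a, **kwargs)
    result = _quantile(arr,
                       quantiles=q,
    ...<2 lines>...
                       out=out,
                       weights=wgt)
    slices_having_nans = np.isnan(arr[-1, ...])
                                  ~~~^^^^^^^^^
IndexError: index -1 is out of bounds for axis 0 with size 0
```

View pics/w2.png

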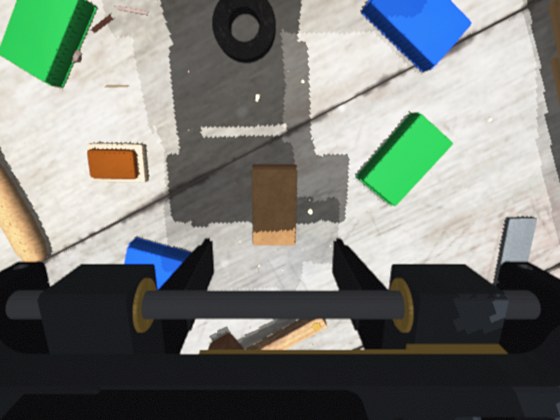

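The picture shows the brown block at px (274,204), square between the fingers, with the rosin at (117,162) and the tape at (244,25) well clear. It measures (602,-214), top at z = 25. I'll descend to a grasp height of about 23 mm and close.

Request:
arm_command(translation=[[1,2,20],[0,0,30],[0,0,30],[0,0,25],[0,0,15],[0,0,10],[0,0,0],[0,0,0],[0,0,0],[0,0,0],[0,0,0],[0,0,0],[0,0,0]], rotation=[[0,0,0],[0,0,0],[0,0,0],[0,0,0],[0,0,0],[0,0,0],[0,0,0],[0,0,0],[0,0,0],[0,0,0],[0,0,0],[0,0,0],[0,0,0]], jaw=[0.5,0.5,0.5,0.5,0.5,0.5,0.5,-1,-1,-1,-1,-1,-1], newtons=15)

```text
time_s: 14.45
eef_pos: [602.9, -213.8, 82.8]
tool_rot: [0.735, 3.054, -0.0]
ft_force: [-1.5, 0.8, 6.2]
opening: 42.8
grip_force: 15.0
```

```bash
python3 - <<'E'
from h import *
rows([((603,-214,215),None or 62.9,5),((553,138,215),-2.5,18)])
E
```

```text
23 rows; end [553.2 137.6 214.7] 
[[0,0,-26],[0,0,-27],[0,0,-26],[0,0,-27],[0,0,-26],[11,16,0],[13,16,0],[13,14,0],[14,14,0],[15,13,0],[16,11,0],[17,11,0],[17,10,0],[18,8,0],[18,8,0],[19,6,0],[19,5,0],[19,4,0],[20,3,0],[19,1,0],[20,0,0],[20,-1,0],[19,-2,0]] 
[[0,0,0],[0,0,0],[0,0,0],[0,0,0],[0,0,0],[0,0,3.6],[0,0,3.7],[0,0,3.6],[0,0,3.6],[0,0,3.7],[0,0,3.6],[0,0,3.7],[0,0,3.6],[0,0,3.6],[0,0,3.7],[0,0,3.6],[0,0,3.6],[0,0,3.7],[0,0,3.6],[0,0,3.6],[0,0,3.7],[0,0,3.6],[0,0,3.6]]
```

Request:
arm_command(translation=[[0,0,-26],[0,0,-27],[0,0,-26],[0,0,-27],[0,0,-26]], rotation=[[0,0,0],[0,0,0],[0,0,0],[0,0,0],[0,0,0]], jaw=[-1,-1,-1,-1,-1])

```text
time_s: 14.95
eef_pos: [602.6, -213.7, 215.2]
tool_rot: [-0.735, -3.054, -0.0]
ft_force: [-0.3, -0.9, 0.0]
opening: 42.5
grip_force: 15.0
```

Request:
arm_command(translation=[[11,16,0],[13,16,0],[13,14,0],[14,14,0],[15,13,0],[16,11,0],[17,11,0],[17,10,0],[18,8,0],[18,8,0],[19,6,0],[19,5,0],[19,4,0],[20,3,0],[19,1,0],[20,0,0],[20,-1,0],[19,-2,0],[0,0,0]], rotation=[[0,0,3.6],[0,0,3.7],[0,0,3.6],[0,0,3.6],[0,0,3.7],[0,0,3.6],[0,0,3.7],[0,0,3.6],[0,0,3.6],[0,0,3.7],[0,0,3.6],[0,0,3.6],[0,0,3.7],[0,0,3.6],[0,0,3.6],[0,0,3.7],[0,0,3.6],[0,0,3.6],[0,0,0]], jaw=[-1,-1,-1,-1,-1,-1,-1,-1,-1,-1,-1,-1,-1,-1,-1,-1,-1,-1,-1])

```text
time_s: 16.85
eef_pos: [552.7, 139.2, 214.1]
tool_rot: [-2.268, -2.174, -0.0]
ft_force: [0.5, 0.6, -0.9]
opening: 42.7
grip_force: 15.0
```

```bash
python3 - <<'E'
from h import *
s=state(); print(s["eef_pos"],s["opening"],s["ft_force"],R.from_rotvec(s["tool_rot"]).as_matrix().round(3)[:,1])
c=shot("wrist","w3.png"); P=cloud(c).reshape(-1,3)
q=P[(P[:,0]>505)&(P[:,0]<590)&(abs(P[:,1]-138)<70)&(P[:,2]<60)&(P[:,2]>33)]; print("flap",len(q),np.percentile(q,[2,50,98],axis=0).round(1).tolist())
q=P[(P[:,0]>500)&(P[:,0]<600)&(abs(P[:,1]-138)<60)&(P[:,2]<175)&(P[:,2]>130)]; print("block",len(q),np.percentile(q,[2,50,98],axis=0).round(1).tolist())
find(c,"flap_bar")
E
```

```text
[552.70017698 139.23419763 214.14599873] 42.68530588111081 [ 0.52189211  0.62230392 -0.87103286] [ 0.999 -0.042 -0.   ]
flap 6412 [[506.0, 123.3, 38.3], [544.8, 180.9, 39.7], [588.6, 207.0, 41.1]]
block 9843 [[527.7, 104.3, 138.6], [552.6, 151.9, 156.6], [577.5, 178.0, 171.1]]
flap_bar call 0.83 [536.4 179.8  42.2]
```

View pics/w3.png

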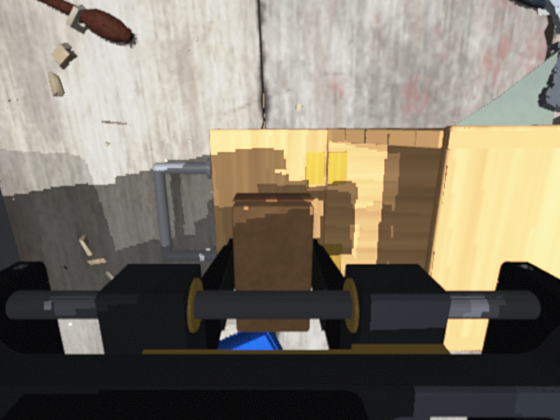

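The picture shows the block held straight at px (272,265) above the flap. The flap lies level at z = 40, and its loop is at (165,210). I'll lower the block and release it.

Request:
arm_command(translation=[[0,0,25],[0,0,25],[0,0,20],[0,0,12],[0,0,6],[0,0,2],[0,0,0],[0,0,0],[0,0,0],[0,0,0],[0,0,-25],[0,0,-30]], rotation=[[0,0,0],[0,0,0],[0,0,0],[0,0,0],[0,0,0],[0,0,0],[0,0,0],[0,0,0],[0,0,0],[0,0,0],[0,0,0],[0,0,0]], jaw=[-1,-1,-1,-1,-1,-1,-1,0.1,0.1,0.1,0.1,0.1])

```text
time_s: 18.2
eef_pos: [552.7, 137.6, 179.2]
tool_rot: [-2.267, -2.173, 0.003]
ft_force: [0.1, 0.2, 0.7]
opening: 52.0
grip_force: 0.0
```

```bash
python3 - <<'E'
from h import *
c,s=np.cos(np.radians(-2.5)),np.sin(np.radians(-2.5))
b=lambda x,z:(598+x*c,136+x*s,z)
p,M=rows([(b(-90,180),87.5,12),(b(-90,130),87.5,4)])
rows([(b(27,130),87.5,18)],p,M)
E
```

```text
16 rows; end [507.8 140.1 130.3] 
[[0,-4,0],[1,-3,0],[1,-4,0],[1,-4,0],[2,-3,0],[2,-3,0],[3,-2,0],[3,-3,0],[3,-1,-1],[3,-2,0],[4,-1,0],[4,0,0],[0,0,13],[0,0,12],[0,0,13],[0,0,12]] 
[[0,0,-7.5],[0,0,-7.5],[0,0,-7.5],[0,0,-7.5],[0,0,-7.5],[0,-0.1,-7.5],[-0.1,0,-7.5],[0,0,-7.5],[0,0,-7.5],[0,0,-7.5],[0,0,-7.5],[0,0,-7.4],[0,0,0],[0,0,0],[0,0,0],[0,0,0]]
18 rows; end [624.7 134.9 130.3] 
[[-7,0,0],[-6,0,0],[-7,0,0],[-6,0,0],[-7,0,0],[-6,0,0],[-7,0,0],[-6,0,0],[-7,0,0],[-6,0,0],[-7,0,0],[-6,0,0],[-7,0,0],[-6,0,0],[-7,0,0],[-6,0,0],[-7,0,0],[-6,0,0]] 
[[0,0,0],[0,0,0],[0,0,0],[0,0,0],[0,0,0],[0,0,0],[0,0,0],[0,0,0],[0,0,0],[0,0,0],[0,0,0],[0,0,0],[0,0,0],[0,0,0],[0,0,0],[0,0,0],[0,0,0],[0,0,0]]
```

Request:
arm_command(translation=[[0,-4,0],[1,-3,0],[1,-4,0],[1,-4,0],[2,-3,0],[2,-3,0],[3,-2,0],[3,-3,0],[3,-1,0],[3,-2,0],[4,-1,0],[4,0,0],[0,0,13],[0,0,12],[0,0,13],[0,0,11],[0,0,0]], rotation=[[0,0,-7.5],[0,0,-7.5],[0,0,-7.5],[0,0,-7.5],[0,0,-7.5],[0,0,-7.5],[0,0,-7.5],[0,0,-7.5],[0,0,-7.5],[0,0,-7.5],[0,0,-7.5],[0,0,-7.4],[0,0,0],[0,0,0],[0,0,0],[0,0,0],[0,0,0]], jaw=[-0.16,-0.16,-0.16,-0.16,-0.16,-0.16,-0.16,-0.16,-0.16,-0.16,-0.16,-0.16,-0.16,-0.16,-0.16,-0.16,-0.16])

```text
time_s: 19.9
eef_pos: [507.8, 140.1, 128.8]
tool_rot: [-0.07, -3.138, 0.0]
ft_force: [0.8, 0.6, 0.7]
opening: 39.9
grip_force: 0.0
```

```bash
python3 - <<'E'
from h import *
s=state(); print(s["eef_pos"],s["opening"],s["ft_force"],R.from_rotvec(s["tool_rot"]).as_matrix().round(3))
c=shot("scene"); P=cloud(c).reshape(-1,3)
q=P[(P[:,0]>515)&(P[:,0]<600)&(abs(P[:,1]-138)<55)&(P[:,2]<72)&(P[:,2]>60)]; print("block top",len(q),np.percentile(q,[2,50,98],axis=0).round(1).tolist(),cv2.minAreaRect(q[:,:2].astype(np.float32)))
i=c["img"][100:260,190:400,::-1]; cv2.imwrite("pics/s4.png",cv2.resize(i,None,fx=3,fy=3))
E
```

```text
[507.77248214 140.0709441  128.81988133] 39.93037070291515 [0.79995994 0.56917824 0.74232264] [[-0.999  0.045 -0.002]
 [ 0.045  0.999 -0.   ]
 [ 0.002 -0.    -1.   ]]
block top 122 [[527.9, 95.6, 60.4], [547.4, 112.0, 63.8], [568.7, 130.8, 67.2]] ((542.8848876953125, 112.40202331542969), (40.18097686767578, 54.49445724487305), 81.74039459228516)
```

View pics/s4.png

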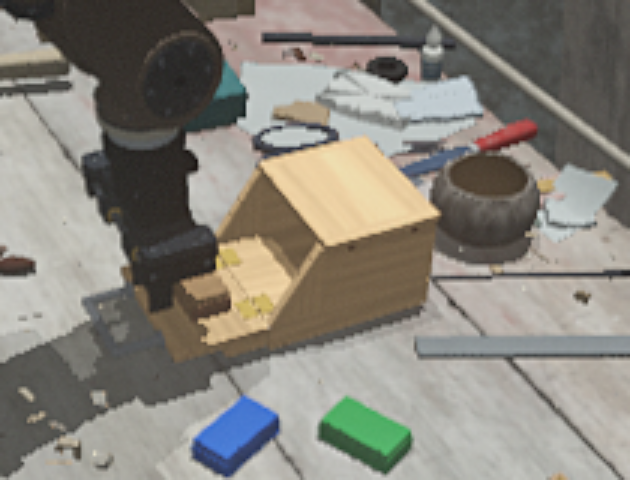

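The crop shows the block lying flat on the level flap at px (203,295), with the fingers behind it. The box mouth ahead is clear. I'll push it in gently.

Request:
arm_command(translation=[[-5,0,-2],[-7,0,0],[-6,0,0],[-7,0,0],[-6,0,0],[-7,0,0],[-6,0,0],[-7,0,0],[-6,0,0],[-7,0,0],[-6,0,0],[-7,0,0],[-6,0,0]], rotation=[[0,0,0],[0,0,0],[0,0,0],[0,0,0],[0,0,0],[0,0,0],[0,0,0],[0,0,0],[0,0,0],[0,0,0],[0,0,0],[0,0,0],[0,0,0]], jaw=[-0.16,-0.16,-0.16,-0.16,-0.16,-0.16,-0.16,-0.16,-0.16,-0.16,-0.16,-0.16,-0.16])

```text
time_s: 21.25
eef_pos: [591.7, 136.4, 132.2]
tool_rot: [0.07, 3.141, 0.0]
ft_force: [-1.1, -0.6, 0.9]
opening: 40.2
grip_force: 0.3
```

Request:
arm_command(translation=[[-7,0,0],[-6,0,0],[-7,0,0],[-6,0,0],[-7,0,0],[-2,0,0],[0,0,0]], rotation=[[0,0,0],[0,0,0],[0,0,0],[0,0,0],[0,0,0],[0,0,0],[0,0,0]], jaw=[-0.16,-0.16,-0.16,-0.16,-0.16,-0.16,-0.16])

```text
time_s: 21.95
eef_pos: [626.3, 134.8, 132.1]
tool_rot: [0.07, 3.141, 0.0]
ft_force: [0.2, -0.2, 0.0]
opening: 39.8
grip_force: 0.0
```

Request:
arm_command(translation=[[15,0,0],[25,0,0],[30,0,0],[15,0,-25],[10,0,-30],[0,0,-20]], rotation=[[0,0,0],[0,0,0],[0,0,0],[0,0,0],[0,0,0],[0,0,0]], jaw=[-0.16,-0.16,-0.16,-0.16,-0.16,-0.16])

```text
time_s: 22.55
eef_pos: [530.0, 139.3, 209.0]
tool_rot: [0.069, 3.14, 0.0]
ft_force: [-0.5, 1.1, -0.0]
opening: 39.9
grip_force: 0.0
```

```bash
python3 - <<'E'
from h import *
s=state(); print(s["eef_pos"],s["opening"])
rows([((450.5,142.2,190),-2.5,13)])
c=shot("scene"); P=cloud(c).reshape(-1,3)
q=(P-[598,136,0])@R.from_euler("z",-2.5,degrees=True).as_matrix()
m=(q[:,0]>5)&(q[:,0]<110)&(abs(q[:,1])<60)&(q[:,2]<72)&(q[:,2]>45); print("block in box frame",m.sum(),np.percentile(q[m],[2,50,98],axis=0).round(1).tolist())
i=c["img"][100:260,190:400,::-1]; cv2.imwrite("pics/s5.png",cv2.resize(i,None,fx=3,fy=3))
E
```

```text
[530.01745747 139.29433256 208.95389077] 39.92153433872455
13 rows; end [450.5 141.9 189.9] 
[[6,0,1],[6,-1,2],[6,-1,1],[6,-3,2],[5,-2,1],[5,-4,2],[5,-4,1],[4,-5,2],[3,-5,1],[3,-5,2],[2,-6,1],[2,-6,1],[0,-6,2]] 
[[0,0,6.9],[0,0,6.9],[0,0,7.0],[0,0,6.9],[0,0,6.9],[0,0,6.9],[0,0,6.9],[0,0,7.0],[0,0,6.9],[0,0,6.9],[0,0,6.9],[0,0,7.0],[0,0,6.9]]
block in box frame 233 [[36.1, -37.5, 47.5], [48.9, 2.0, 63.4], [78.0, 59.3, 67.6]]
```

View pics/s5.png

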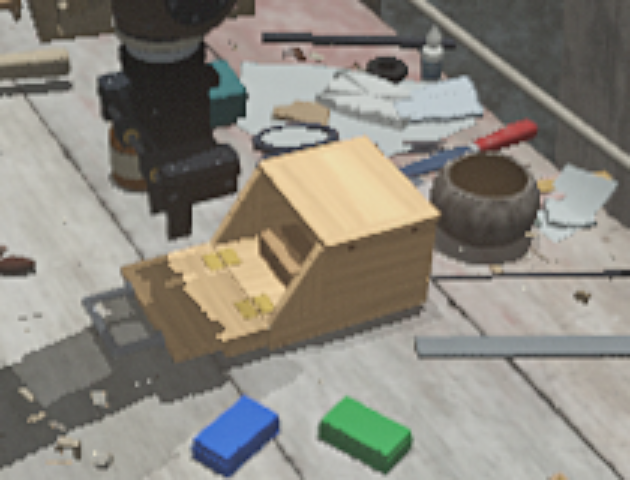

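The crop shows the block flat inside the box under the roof edge at px (285,260), its front face at about box x = 37. The flap is still level, so the shut line is clear. I'll go back to the bar.

Request:
arm_command(translation=[[6,0,1],[6,-1,2],[6,-1,1],[6,-3,2],[5,-2,1],[5,-4,2],[5,-4,1],[4,-5,2],[3,-5,1],[3,-5,2],[2,-6,1],[2,-6,1],[0,-6,2],[0,0,0]], rotation=[[0,0,6.9],[0,0,6.9],[0,0,7.0],[0,0,6.9],[0,0,6.9],[0,0,6.9],[0,0,6.9],[0,0,7.0],[0,0,6.9],[0,0,6.9],[0,0,6.9],[0,0,7.0],[0,0,6.9],[0,0,0]], jaw=[-0.4,-0.4,-0.4,-0.4,-0.4,-0.4,-0.4,-0.4,-0.4,-0.4,-0.4,-0.4,-0.4,-0.4])

```text
time_s: 24.0
eef_pos: [451.0, 141.7, 188.0]
tool_rot: [-2.272, -2.169, 0.001]
ft_force: [-0.1, 0.1, 0.5]
opening: 28.5
grip_force: 0.0
```

Request:
arm_command(translation=[[0,0,20],[0,0,25],[0,0,25],[0,0,15],[0,0,10],[0,0,0]], rotation=[[0,0,0],[0,0,0],[0,0,0],[0,0,0],[0,0,0],[0,0,0]], jaw=[-0.4,-0.4,-0.4,-0.4,-0.4,-0.4])

```text
time_s: 24.6
eef_pos: [451.6, 141.7, 92.3]
tool_rot: [-2.268, -2.173, 0.002]
ft_force: [-1.2, -0.1, -0.8]
opening: 28.7
grip_force: 0.0
```

Request:
arm_command(translation=[[0,0,0],[0,0,0],[0,0,0],[0,0,0],[0,0,0]], rotation=[[0,0,0],[0,0,0],[0,0,0],[0,0,0],[0,0,0]], jaw=[-1,-1,-1,-1,-1], newtons=25)

```text
time_s: 25.1
eef_pos: [451.4, 141.8, 93.8]
tool_rot: [-2.27, -2.172, -0.0]
ft_force: [-3.4, 1.6, 6.9]
opening: 8.9
grip_force: 25.0
```

```bash
python3 - <<'E'
from h import *
arc(2.17,0,42)
E
```

```text
[[0,0,-8],[0,0,-7],[0,1,-8],[0,1,-7],[0,1,-8],[0,2,-7],[0,2,-8],[0,3,-7],[0,3,-7],[0,3,-7],[0,4,-7],[0,4,-6],[0,4,-6],[0,5,-6],[0,5,-6],[0,5,-6],[0,6,-5],[0,6,-5],[0,6,-5],[0,6,-4]]
[[0,7,-4],[0,6,-4],[0,7,-3],[0,7,-3],[0,8,-3],[0,7,-2],[0,7,-2],[0,8,-1],[0,7,-1],[0,8,-1],[0,8,0],[0,7,0],[0,8,1],[0,8,1],[0,7,1],[0,8,2],[0,7,2],[0,7,2],[0,7,3],[0,7,3]]
[[0,7,4],[0,7,4]]
[-148.00473103   34.11785826] [ 78.61507237 165.53752585]
```

Request:
arm_command(translation=[[0,0,-8],[0,0,-7],[0,1,-8],[0,1,-7],[0,1,-8],[0,2,-7],[0,2,-8],[0,3,-7],[0,3,-7],[0,3,-7],[0,4,-7],[0,4,-6],[0,4,-6],[0,5,-6]], rotation=[[0,0,0],[0,0,0],[0,0,0],[0,0,0],[0,0,0],[0,0,0],[0,0,0],[0,0,0],[0,0,0],[0,0,0],[0,0,0],[0,0,0],[0,0,0],[0,0,0]], jaw=[-1,-1,-1,-1,-1,-1,-1,-1,-1,-1,-1,-1,-1,-1])

```text
time_s: 26.5
eef_pos: [482.2, 140.5, 192.8]
tool_rot: [-2.267, -2.168, 0.007]
ft_force: [-19.0, 5.7, 11.6]
opening: 9.2
grip_force: 25.0
```

Request:
arm_command(translation=[[0,5,-6],[0,5,-6],[0,6,-5],[0,6,-5],[0,6,-5],[0,6,-4],[0,7,-4],[0,6,-4],[0,7,-3],[0,7,-3],[0,8,-3],[0,7,-2],[0,7,-2],[0,8,-1]], rotation=[[0,0,0],[0,0,0],[0,0,0],[0,0,0],[0,0,0],[0,0,0],[0,0,0],[0,0,0],[0,0,0],[0,0,0],[0,0,0],[0,0,0],[0,0,0],[0,0,0]], jaw=[-1,-1,-1,-1,-1,-1,-1,-1,-1,-1,-1,-1,-1,-1])

```text
time_s: 27.9
eef_pos: [576.3, 136.5, 247.1]
tool_rot: [2.269, 2.171, 0.004]
ft_force: [-2.5, 3.8, 8.1]
opening: 9.2
grip_force: 25.0
```

Request:
arm_command(translation=[[0,7,-1],[0,8,-1],[0,8,0],[0,7,0],[0,8,1],[0,8,1],[0,7,1],[0,8,2],[0,7,2],[0,7,2],[0,0,0]], rotation=[[0,0,0],[0,0,0],[0,0,0],[0,0,0],[0,0,0],[0,0,0],[0,0,0],[0,0,0],[0,0,0],[0,0,0],[0,0,0]], jaw=[-1,-1,-1,-1,-1,-1,-1,-1,-1,-1,-1])

```text
time_s: 29.0
eef_pos: [651.4, 132.8, 237.9]
tool_rot: [2.27, 2.171, 0.001]
ft_force: [1.1, 4.6, 1.4]
opening: 9.7
grip_force: 25.0
```

Request:
arm_command(translation=[[0,4,2],[0,4,2],[0,4,2],[0,4,2],[0,4,2],[0,3,2],[0,2,1],[0,0,0]], rotation=[[0,0,0],[0,0,0],[0,0,0],[0,0,0],[0,0,0],[0,0,0],[0,0,0],[0,0,0]], jaw=[-1,-1,-1,-1,-1,-1,-1,-1])

```text
time_s: 29.8
eef_pos: [676.0, 131.9, 225.0]
tool_rot: [2.27, 2.171, 0.001]
ft_force: [2.7, 5.6, 2.3]
opening: 8.9
grip_force: 25.0
```

Request:
arm_command(translation=[[0,1,1],[0,1,0],[0,0,0]], rotation=[[0,0,0],[0,0,0],[0,0,0]], jaw=[-1,-1,-1])

```text
time_s: 30.1
eef_pos: [677.7, 131.8, 224.0]
tool_rot: [-2.27, -2.171, -0.0]
ft_force: [1.3, 4.4, 2.7]
opening: 9.1
grip_force: 25.0
```

Request:
arm_command(translation=[[0,1,1],[0,1,1],[0,0,0]], rotation=[[0,0,0],[0,0,0],[0,0,0]], jaw=[-1,-1,-1])

```text
time_s: 30.4
eef_pos: [678.2, 131.9, 223.5]
tool_rot: [-2.268, -2.17, 0.003]
ft_force: [-12.7, 4.3, 18.5]
opening: 9.5
grip_force: 25.0
```

Firm contact, so the flap is at its shut stop. I'll release it, rise and check.

Request:
arm_command(translation=[[0,-1,-1],[0,0,0],[0,0,0],[0,0,0],[0,0,-10],[0,0,-25],[0,0,-35],[0,0,-35]], rotation=[[0,0,0],[0,0,0],[0,0,0],[0,0,0],[0,0,0],[0,0,0],[0,0,0],[0,0,0]], jaw=[-0.4,-0.4,-0.4,-0.4,-0.4,-0.4,-0.4,-0.4])

```text
time_s: 31.2
eef_pos: [678.4, 131.5, 329.9]
tool_rot: [-2.27, -2.171, 0.0]
ft_force: [0.4, -0.1, 0.2]
opening: 28.8
grip_force: 0.0
```

Request:
arm_command(translation=[[10,-30,-10],[10,-40,-10],[10,-40,-10],[10,-40,0],[10,-40,0],[0,0,0]], rotation=[[0,0,0],[0,0,0],[0,0,0],[0,0,0],[0,0,0],[0,0,0]], jaw=[-0.4,-0.4,-0.4,-0.4,-0.4,-0.4])

```text
time_s: 31.8
eef_pos: [487.2, 190.9, 359.7]
tool_rot: [2.268, 2.174, 0.001]
ft_force: [-0.2, -0.3, 0.8]
opening: 28.3
grip_force: 0.0
```

```bash
python3 - <<'E'
from h import *
c=shot("scene"); P=cloud(c).reshape(-1,3)
q=P[(P[:,0]>600)&(P[:,0]<760)&(abs(P[:,1]-135)<75)&(P[:,2]>150)&(P[:,2]<185)]; print("bar",len(q),np.percentile(q,[2,50,98],axis=0).round(1).tolist()," before [660.2,82,151]..[678.6,173,171]")
find(c,"flap_bar"); find(c,"rosin",1); find(c,"tape",1)
i=c["img"][100:350,190:400,::-1]; cv2.imwrite("pics/s6.png",cv2.resize(i,None,fx=2.4,fy=2.4))
E
```

```text
bar 110 [[660.5, 82.9, 150.8], [671.2, 123.4, 166.6], [679.1, 175.1, 171.2]]  before [660.2,82,151]..[678.6,173,171]
flap_bar call 0.83 [625.3 123.2  92.5]
flap_bar call 0.86 [680.3 134.8 165.7]
rosin call 0.73 [ 492.4 -336.4   18.4]
rosin call 0.7 [ 498.6 -328.8    2.1]
tape call 0.88 [ 444.2 -171.    15.4]
tape call 0.64 [ 447.8 -165.6   -0. ]
```

View pics/s6.png

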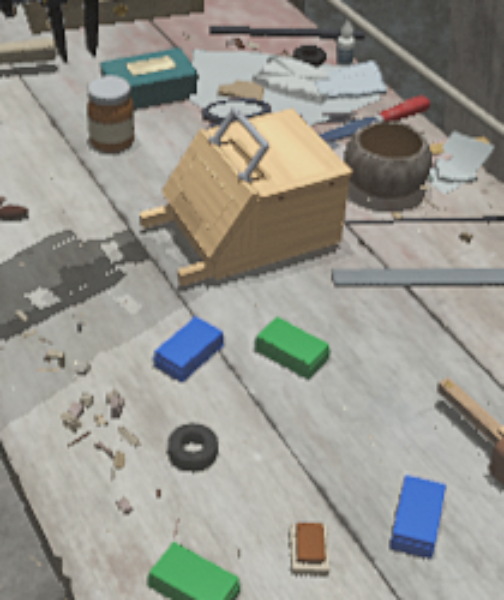

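The crop shows the flap fully shut, with the loop above the roof at px (240,145), and the brown block gone from the worktop. The rosin at (310,545), the tape at (193,445) and the look-alikes haven't moved, and the arm is clear of everything.

```bash
python3 -c "
from rig import workorder; print(workorder.job_done())"
```

```text
the job is handed in; nothing more can be done
None
```

The job is handed in: the flap was lowered level, the cork block pushed in flat, and the flap closed gently until shut, all in about 32 s with the rosin, tape and look-alikes left in place.

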